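# Dose a wax sample and hold its cell in the light path

## Robot

A 6-joint arm with a two-finger parallel gripper is mounted at the origin on a cart in front of the work surface, level with it; the furniture and walls round the work are solid. World frame = base frame: x ahead of the robot, y to its left, z up, the work surface at z = 0. Lengths are in m, angles in rad, forces in N, time in s.
With the tool pointing down it reaches from about 0.4 to 0.925 m from the base axis. Payload 3.4 kg.
Tool frame: the origin (TCP) lies at the very end of the fingers, on their centre line; the grasp point (between the pads) lies 19 mm behind it; z points along the fingers, y is the line along which they close (so a half turn about z gives the same grasp; the last joint's range is limited). The gripper opens to 85 mm and grips with 20 to 120 N. Pads are 22 mm wide; open, the fingers measure 114 mm over their backs; the gripper's body (76 mm by 85 mm) begins 54 mm behind the grasp point. The pads swing forward as they close: fully open they stand 13 mm farther back than shut.
Start: joints at [-1.393, 0.307, 1.506, -0, 1.328, -0.073], TCP at [0.143, -0.557, 0.231] pointing down, gripper open.
Joint ranges: [-3.12, 3.12], [-1.05, 2.28], [0.14, 2.33], [-1.42, 4.57], [0.1, 2.73], [-2.68, 2.68]. Speed limits (rad/s): [2.57, 2.57, 3.14, 3.14, 3.14, 3.14].

## Interface

Orientations are given as a rotation vector (axis times angle).
In Python, from workcell import env gives the robot as it stands. Calls block until the motion is done:
- env.movep(position, orientation): joint-space move of the TCP to a pose.
- env.move_l(position, vel=0.15, rot=None, max_force=None): straight line of the TCP; rot=None keeps the orientation; vel is the mean speed in m/s. With max_force (N) it stops when the force on the tool has changed by that much, and returns True; else False.
- env.move_j(angles): joint-space move.
- env.set_gripper(opening): finger opening in m; the grip force is fixed at half the most; returns when the fingers have stopped.
- env.dwell(seconds).
- env.solve_ik(position, orientation): joint angles nearest the present ones, or None.
- env.snapshot(name): name is "scene" or "top"; returns a dict with "pixels" (400x640x3 uint8, red, green, blue), "fx", "fy", "cx", "cy" (pixels), "extrinsics" (4x4, takes a point from world to camera coordinates). Camera axes: x right, y down, z forward; pixel columns grow to the right and rows downward; lengths in m; the calibration is good to about 2 mm. A picture is of the moment at which its call begins. There is no depth.
A pose or a line that the arm cannot do raises env.MotionError and nothing moves.
- env.sign_off(): hands the job in; it is judged then, once.
Readings, each from a call of its own:
- env.current_t(): time.
- env.current_qpos(): joint angles.
- env.current_joint_vel(): joint speeds.
- env.current_effort(): joint torques, N m.
- env.current_position(): TCP position.
- env.current_orientation(): TCP orientation.
- env.current_contact_force(): force on the tool from outside, world axes, zero at the start.
- env.current_moment(): the same for the moment, N m.
- env.current_grip_width(): finger opening in m.
- env.current_grasp_force(): force on a finger pad.
Only numpy, scipy, OpenCV 4.12 (cv2) and the standard library are available. Lean on these libraries where they do the work, as an engineer would, in place of code of your own. Each camera call takes 0.05 s, during which the arm holds its last target. There are 200 camera calls.

## Task

Check the wax sample: take the steel scoop by its upright black grip, tip the six wax segments out of it into the open glass cell without touching them with the fingers, and set the scoop back down flat on the bench. Then pick up the cell by its two frosted sides only, keeping the fingers off the clear windows, and lift it into the light path of the transmission meter, so that the windows squarely face the two lens tubes and the beam passes through the wax low down in the cell, midway between the tubes. The program finishes while holding the cell there, upright and still, with all six segments in it; do not bump the meter, and leave the steel cup, the tinplate box and the moulds where they stand.

Things in the scene. Friction and masses are not known exactly. Their poses are not given: they have to be found in the camera images.
- scoop_grip (a point): middle of the scoop's upright black grip, 42 mm above the scoop's underside. The grip is a bar 38 mm long along x, 14 mm thick along y and 64 mm high; pinch it across its thickness (y) from above. Axes: z up, -x points from the grip to the open lip
- scoop_lip (a point): middle of the open lip of the scoop, on the upper side of its floor, 150 mm in front (-x) of the grip. Same axes. The floor is 3 mm thick, the channel 42 mm wide inside and 48 mm outside, its back wall at x = -38 mm from the grip, its side walls 26 mm high at the back, falling to 8 mm at the lip
- wax_1: snap-off wax segment, a tapered pale block 19 x 17 mm at the foot and 16 mm high, 11 g; its origin is the middle of its foot (the wider end). Six alike lie in the scoop's channel, two abreast
- wax_2: another such wax segment; origin likewise
- wax_3: another such wax segment; origin likewise
- wax_4: another such wax segment; origin likewise
- wax_5: another such wax segment; origin likewise
- wax_6: another such wax segment; origin likewise
- cell_center (a point): centre of the sample cell, half-way up (31 mm above its underside): a loose glass box 62 mm high, open at the top, standing on the bench. Frosted (milky white) sides at x = +-26 mm, 52 mm apart, each 57 mm wide: for the fingers. Clear windows at y = +-29 mm: not to be touched. z up; either way round will do
- cell_sample (a point): the point of the cell on its middle axis, 15 mm above its underside, that belongs on the beam; same axes as the cell
- window_a: the clear window on the -y side of the cell; this point is the middle of the pane
- window_b: the clear window on the +y side of the cell; this point is the middle of the pane
- cell: the sample cell; origin at the centre of its underside, about 0.15 to 0.24 kg. Inside 44 mm (x) by 50 mm (y), floor 4 mm thick
- scoop: the scoop: a loose polished steel channel with an upright grip behind it, about 0.13 to 0.2 kg; origin on its underside, under the middle of the grip. Wax begins to slide when the lip is lowered by about 11 to 17 degrees, and 35 degrees empties it. The front 30 mm of the channel are free at the start, so carry it level
- light_path (a point): the middle of the transmission meter's light path: on the beam, midway between the two lens tubes, 105 mm above the bench. y runs along the beam, z up. The tubes are 36 mm thick, with 88 mm between their ends; open above and at both x sides
- meter: the transmission meter, fixed; origin on the bench below light_path, same axes. Dark base 104 mm (x) by 336 mm (y), 26 mm high; on it two grey housings 76 mm square, 142 mm high, 148 mm apart, each with a lens tube
- cup: bystander: open steel cup, 64 mm across, 71 mm high; origin at the underside
- tin: bystander: closed tinplate box, 124 x 77 x 48 mm; origin at the underside
- mould_near: bystander: round silicone mould filled with wax, 68 mm across, 84 mm high, the loose one nearest the robot; origin at the underside

How it is judged:
By the outcome, as a careful person would: the job done as asked, in the order asked, and still so for the second after the job is handed in, while the arm keeps its last pose, push and grip.
It also fails if it takes over 64 s, if anything falls off the work surface, if the arm or the gripper's body presses on something with over 40 N, if the wrist force passes 120 N, or if a joint passes its speed limit or range.

## Working session

There is one attempt and no reset: what is moved stays moved. The work goes in short steps, each a Python script; the robot and the scene stay as the last script left them, time stands still between calls to the robot, and variables do not carry over. Pictures are saved under pics/ and viewed, at most 10 in all, crops included, and the job is handed in when it is done.

```bash
ls; mkdir -p pics; python3 - <<'E'
from workcell import env
import cv2,numpy as np
for n in("scene","top"):
    s=env.snapshot(n); cv2.imwrite(f"pics/{n}0.png",s["pixels"][:,:,::-1]); print(n,s["fx"],s["fy"],s["cx"],s["cy"]);print(np.round(s["extrinsics"],4).tolist())
print(env.current_t(),env.current_orientation(),env.current_grip_width())
E
```

```text
pics
scene 415.73670592996757 415.73670592996757 321.026719438489 202.4449769032285
[[-0.5854, -0.8105, -0.0198, 0.2766], [-0.4062, 0.3144, -0.858, 0.3279], [0.7017, -0.4942, -0.5133, 0.7304], [0.0, 0.0, 0.0, 1.0]]
top 450.1289759997056 450.1289759997056 321.4690598313003 204.58047027340578
[[0.0082, -0.9998, 0.0158, -0.0626], [-0.992, -0.0101, -0.126, 0.5306], [0.1261, -0.0147, -0.9919, 1.0981], [0.0, 0.0, 0.0, 1.0]]
0.1 [-3.11492135e+00 -3.94178177e-01  8.27559951e-05] 0.08533881572481777
```

View pics/scene0.png

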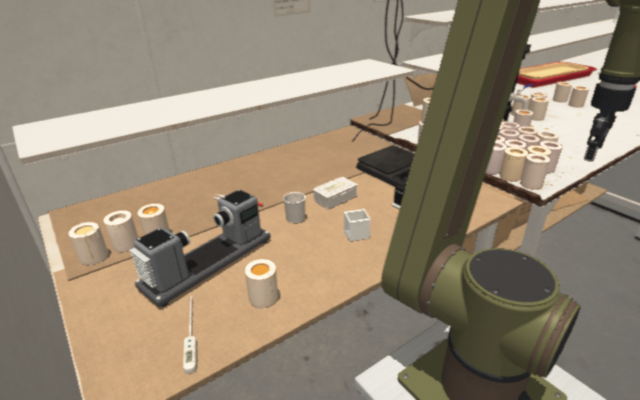

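View pics/top0.png

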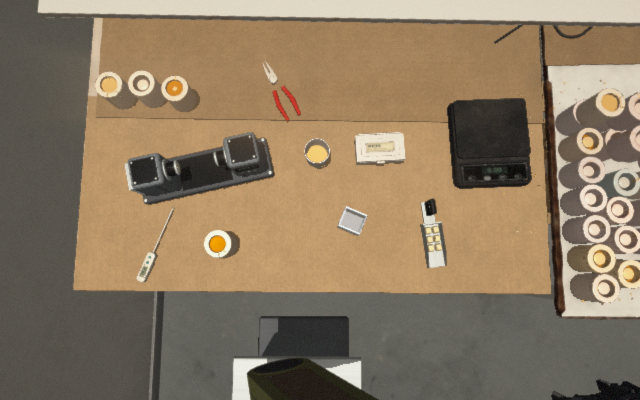

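The scene view shows the meter at (205,250), the cell at (357,225), the cup at (295,207) and the tin at (335,190); the arm hides the scoop. In the top view the scoop is at (432,232) with its grip at (430,208) and its lip towards the robot. The cell is at (352,221), the meter spans (130..270,140..200) and a shelf lies at the top. Next I'll zoom in on these.

```bash
cat > h.py <<'E'
import numpy as np,cv2
from workcell import env
from scipy.spatial.transform import Rotation as R
def ray(s,u,v):
    E=s["extrinsics"]; d=E[:3,:3].T@np.array([(u-s["cx"])/s["fx"],(v-s["cy"])/s["fy"],1]); return -E[:3,:3].T@E[:3,3],d
def onz(s,u,v,z):
    o,d=ray(s,u,v); return o+d*(z-o[2])/d[2]
def proj(s,p):
    c=s["extrinsics"][:3,:3]@np.array(p)+s["extrinsics"][:3,3]; return s["fx"]*c[0]/c[2]+s["cx"],s["fy"]*c[1]/c[2]+s["cy"]
def crop(im,u0,v0,w,h,k): return cv2.resize(im[v0:v0+h,u0:u0+w,::-1],None,fx=k,fy=k,interpolation=cv2.INTER_CUBIC)
E
python3 - <<'E'
from h import *
s=env.snapshot("top");im=s["pixels"]
a=crop(im,330,190,120,90,5)[:, :]
cv2.imwrite("pics/c1.png",a)
cv2.imwrite("pics/c2.png",crop(im,115,120,170,95,4.5))
for n,u,v,z in [("meterc",200,168,0.026),("shelf",300,20,.3),("cup",317,153,.07),("tin",380,148,.048),("mould",218,243,.084)]: print(n,onz(s,u,v,z).round(3))
E
```

```text
meterc [0.623 0.253 0.026]
shelf [ 0.873 -0.007  0.3  ]
cup [ 0.655 -0.045  0.07 ]
tin [ 0.675 -0.204  0.048]
mould [0.431 0.187 0.084]
```

View pics/c1.png

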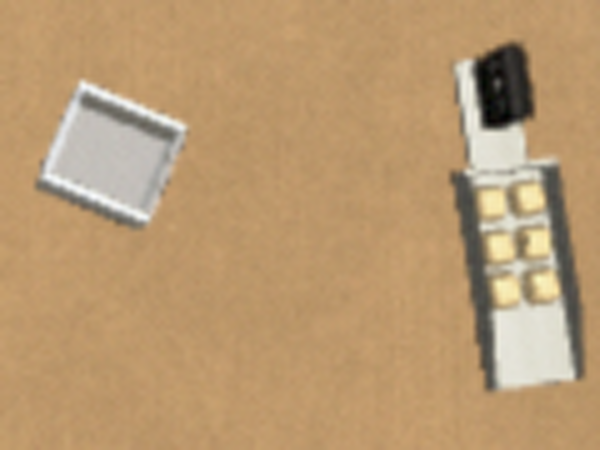

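View pics/c2.png

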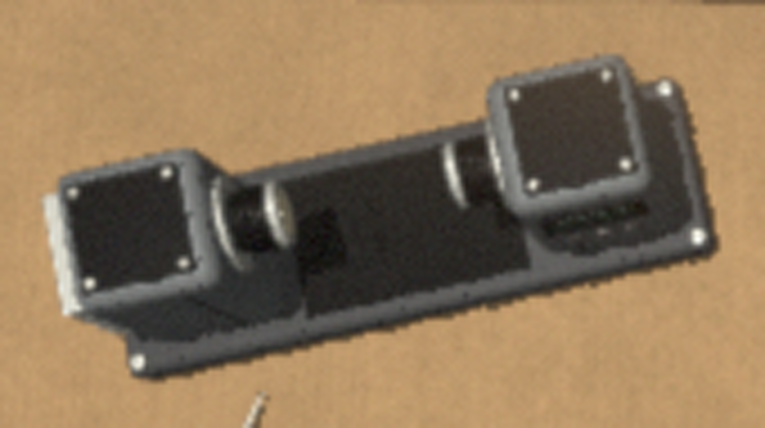

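The zooms show the following (crop px):
- **Cell rim corners:** (83,82), (188,128), (143,228) and (38,183).
- **Wax:** rows at (510,200) and (523,288).
- **Scoop lip:** mid (537,384).
- **Grip:** black block at about (503,85).
- **Meter lid screws:** left (73,192), (166,173), (183,262), (90,284); right (514,94), (606,75), (626,163), (533,184).

Next I compute the poses and look at the cell's faces in the scene view.

```bash
python3 - <<'E'
from h import *
s=env.snapshot("top"); sc=env.snapshot("scene")
c1=lambda x,y,z: onz(s,330+(x+.5)/5-.5,190+(y+.5)/5-.5,z)
c2=lambda x,y,z: onz(s,115+(x+.5)/4.5-.5,120+(y+.5)/4.5-.5,z)
P=np.array([c1(x,y,.062) for x,y in[(83,82),(188,128),(143,228),(38,183)]])
print("cell",P.mean(0).round(4),[round(float(np.linalg.norm(P[i]-P[(i+1)%4])),4) for i in range(4)])
A=(P[1]-P[0])+(P[2]-P[3]); B=(P[2]-P[1])+(P[3]-P[0]); d=lambda v:round(np.degrees(np.arctan2(v[1],v[0])),1)
print("A dir",d(A),"B dir",d(B))
r1=(c1(492,203,.019)+c1(529,198,.019))/2; r3=(c1(505,290,.019)+c1(542,286,.019))/2; lip=c1(537,384,.003)
print("wax",r1.round(3),r3.round(3),"lip",lip.round(4),"yaw fwd",d(r3-r1),d(lip-r1),"perp",d(c1(542,286,.019)-c1(505,290,.019)),d(c1(582,380,.003)-c1(490,390,.003)))
im=s["pixels"];m=(im.max(2)<60)[190:240,415:445]; v,u=np.nonzero(m); print("black",len(u),u.min()+415,u.max()+415,v.min()+190,v.max()+190)
for z in(.01,.042,.074): print("gripcentroid",onz(s,u.mean()+415,v.mean()+190,z).round(4))
L=np.array([c2(x,y,.142) for x,y in[(73,192),(166,173),(183,262),(90,284)]]);Rr=np.array([c2(x,y,.142) for x,y in[(514,94),(606,75),(626,163),(533,184)]])
l,r=L.mean(0),Rr.mean(0); print("meter",l.round(4),r.round(4),((l+r)/2).round(4),"sep",np.linalg.norm(l-r).round(4),"ydir",d(l-r))
b=[c2(x,y,.026) for x,y in[(138,362),(666,88),(697,236)]]; print("base diag mid",((b[0]+b[1])/2).round(4))
cv2.imwrite("pics/c3.png",crop(sc["pixels"],335,200,45,45,12))
cen=P.mean(0)
for i,p in enumerate(P): print(i,np.round((np.array(proj(sc,p))-[335,200])*12),np.round((np.array(proj(sc,p*[1,1,0]))-[335,200])*12))
E
```

```text
cell [ 0.4888 -0.1328  0.062 ] [0.0561, 0.0539, 0.0556, 0.0545]
A dir -113.0 B dir 156.0
wax [ 0.472 -0.339  0.019] [ 0.427 -0.344  0.019] lip [ 0.3791 -0.3542  0.003 ] yaw fwd -172.8 -170.4 perp -83.4 -83.4
black 123 425 435 200 214
gripcentroid [ 0.5306 -0.3385  0.01  ]
gripcentroid [ 0.5266 -0.3302  0.042 ]
gripcentroid [ 0.5227 -0.3219  0.074 ]
meter [0.5923 0.3515 0.142 ] [0.6463 0.1298 0.142 ] [0.6193 0.2407 0.142 ] sep 0.2282 ydir 103.7
base diag mid [0.6198 0.2408 0.026 ]
0 [116. 138.] [113. 364.]
1 [354. 105.] [345. 331.]
2 [425. 232.] [414. 463.]
3 [181. 268.] [176. 500.]
```

View pics/c3.png

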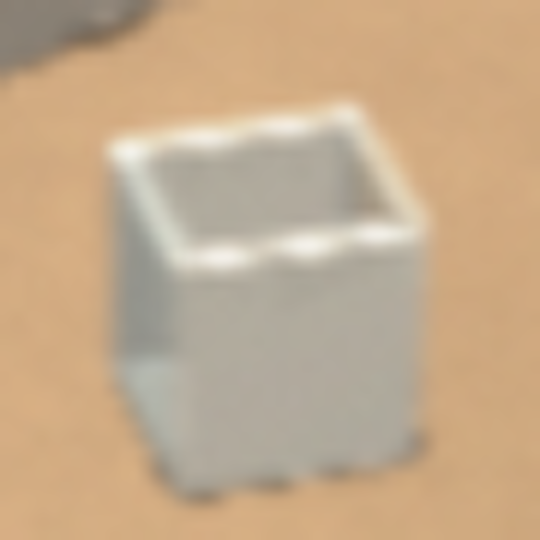

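The scene zoom matches my projected corners within about 1 px. The face between corners 2 and 3 is milky (frosted) and the face between 0 and 3 is clear, so the cell's x axis lies at about -23.5°. The meter is at (0.6195, 0.2408) with its beam at 103.7°. Next I check IK for every pose.

```bash
cat >> h.py <<'E'
CELL=np.array([.4888,-.1328]); CYAW=-23.5; MET=np.array([.6195,.2408]); MYAW=13.7
YS=8.0; GR=np.array([.5275,-.332])
def tool(Rs,sg): # frame Rs z up; fingers close along its y
    z=-Rs[:,2]; y=sg*Rs[:,1]; return R.from_matrix(np.c_[np.cross(y,z),y,z]).as_rotvec()
def scoop(lip,yaw,tilt,sg,gh=.044): # lip point, yaw of +x (deg), lip-down tilt
    Rs=(R.from_euler('z',yaw,degrees=True)*R.from_euler('y',-tilt,degrees=True)).as_matrix()
    return np.array(lip)+Rs@[.150,0,gh-.003-.019], tool(Rs,sg)
def cellpose(xy,zund,yaw,sg,gh=.034): # cell origin pose, yaw of cell x
    Rs=R.from_euler('z',yaw+90,degrees=True).as_matrix(); return np.array([*xy,zund+gh-.019]), tool(Rs,sg)
SU=np.array([np.cos(np.radians(YS)),np.sin(np.radians(YS)),0]); LIP0=np.array([*GR,.003])-.15*SU
CX=np.array([np.cos(np.radians(CYAW)),np.sin(np.radians(CYAW))]); LIPP=np.array([*(CELL+.012*CX),.072])
E
python3 - <<'E'
from h import *
for sg in(1,-1):
    print(sg)
    for n,p in [("grasp",scoop(LIP0,YS,0,sg)),("hi",scoop(LIP0+[0,0,.1],YS,0,sg)),*[(t,scoop(LIPP,CYAW,t,sg)) for t in(0,15,30,45)],
      *[(f"cell{a}",cellpose(CELL,0.1,CYAW+a,sg)) for a in(0,180)],*[(f"met{a}",cellpose(MET,.09,MYAW+a,sg)) for a in(0,180)]]:
        q=env.solve_ik(*p); print(n,p[0].round(3),None if q is None else np.round(q,2))
E
```

```text
1
grasp [ 0.528 -0.332  0.025] [-0.63  0.58  1.63 -0.    0.93 -2.34]
hi [ 0.528 -0.332  0.125] [-0.63  0.46  1.54 -0.    1.14 -2.34]
0 [ 0.637 -0.197  0.094] [-0.36  0.55  1.47 -0.    1.12 -1.52]
15 [ 0.627 -0.193  0.132] [-0.35  0.4   1.68 -0.02  0.8  -1.5 ]
30 [ 0.609 -0.185  0.166] [-0.34  0.27  1.91 -0.08  0.44 -1.44]
45 [ 0.583 -0.174  0.194] None
cell0 [ 0.489 -0.133  0.115] None
cell180 [ 0.489 -0.133  0.115] [-0.35  0.34  1.8  -0.    1.    0.06]
met0 [0.62  0.241 0.105] None
met180 [0.62  0.241 0.105] [ 0.31  0.53  1.46 -0.    1.14  0.07]
-1
grasp [ 0.528 -0.332  0.025] [-0.63  0.58  1.63 -0.    0.93  0.8 ]
hi [ 0.528 -0.332  0.125] [-0.63  0.46  1.54 -0.    1.14  0.8 ]
0 [ 0.637 -0.197  0.094] [-0.36  0.55  1.47 -0.    1.12  1.62]
15 [ 0.627 -0.193  0.132] [-0.35  0.4   1.68 -0.02  0.8   1.64]
30 [ 0.609 -0.185  0.166] [-0.34  0.27  1.91 -0.08  0.44  1.7 ]
45 [ 0.583 -0.174  0.194] None
cell0 [ 0.489 -0.133  0.115] [-0.35  0.34  1.8  -0.    1.    0.06]
cell180 [ 0.489 -0.133  0.115] None
met0 [0.62  0.241 0.105] [0.31 0.53 1.46 0.   1.14 0.07]
met180 [0.62  0.241 0.105] None
```

```bash
python3 - <<'E'
from h import *
for t in(35,37,39,41):
    q=env.solve_ik(*scoop(LIPP,CYAW,t,-1)); print(t,None if q is None else np.round(q,2))
p,r=scoop(LIP0+[0,0,.1],YS,0,-1)
env.movep(p,r)
print(env.move_l(p-[0,0,.1],.12,max_force=15), env.current_position())
env.set_gripper(0.0); print("w",env.current_grip_width(),env.current_grasp_force(),env.current_contact_force())
env.move_l(p-[0,0,.1-.04],.06); print(env.current_t(),env.current_contact_force(),env.current_moment())
for n in("scene","top"):
    s=env.snapshot(n); cv2.imwrite(f"pics/{n}1.png",s["pixels"][:,:,::-1])
    if n=="scene": a=crop(s["pixels"],330,140,160,110,2.4)
    else: b=crop(s["pixels"],330,190,130,100,2.6)
h=max(a.shape[0],b.shape[0]);pad=lambda i:np.pad(i,((0,h-i.shape[0]),(0,0),(0,0)))
cv2.imwrite("pics/c4.png",np.hstack([pad(a),pad(b)]))
E
```

```text
35 [-0.34  0.24  1.99 -0.14  0.31  1.77]
37 [-0.33  0.23  2.02 -0.19  0.25  1.81]
39 [-0.33  0.22  2.05 -0.26  0.2   1.89]
41 [-0.33  0.21  2.09 -0.39  0.14  2.02]
False [ 0.52800276 -0.33254467  0.02564025]
w 0.01371553098221941 59.095258712768555 [ 0.4588029  -0.30406891  2.78948451]
4.375 [ 0.09599429  0.05257878 -1.92113665] [ 0.01990332 -0.11185988  0.01814639]
```

View pics/c4.png

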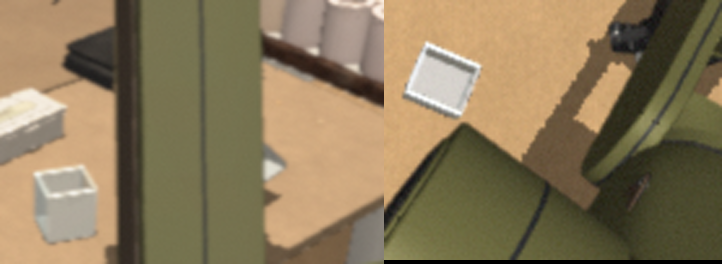

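The picture shows the untouched cell at left (65,205). The arm hides the scoop except its lip, at (272,163), and the force reading shows it is lifted. I carry it level to above the pour point and look again.

```bash
python3 - <<'E'
from h import *
p,r=scoop(LIP0+[0,0,.11],YS,0,-1); env.move_l(p,.15,rot=r)
U=LIPP+[*(.03*CX),.03]
p,r=scoop(U,CYAW,0,-1); env.move_l(p,.12,rot=r); env.dwell(.2)
print(env.current_t(),env.current_contact_force(),env.current_moment(),env.current_grip_width())
s=env.snapshot("scene"); a=crop(s["pixels"],320,150,110,100,3.6)
t=env.snapshot("top"); b=crop(t["pixels"],330,150,110,100,3.6)
Rs=R.from_euler('z',CYAW,degrees=True).as_matrix()
for w in(-.024,.024): print((np.array(proj(s,U+Rs@[0,w,0]))-[320,150])*3.6,(np.array(proj(t,U+Rs@[0,w,0]))-[330,150])*3.6)
cv2.imwrite("pics/c5.png",np.hstack([a,b]))
E
```

```text
6.975 [ 0.20098261  0.82690815 -1.96769206] [-0.01281497 -0.0842673  -0.06773378] 0.013396170674220319
[150.69771853 157.06173815] [143.99017169 205.428632  ]
[ 89.02027547 164.94215162] [ 77.06913272 175.89033068]
```

View pics/c5.png

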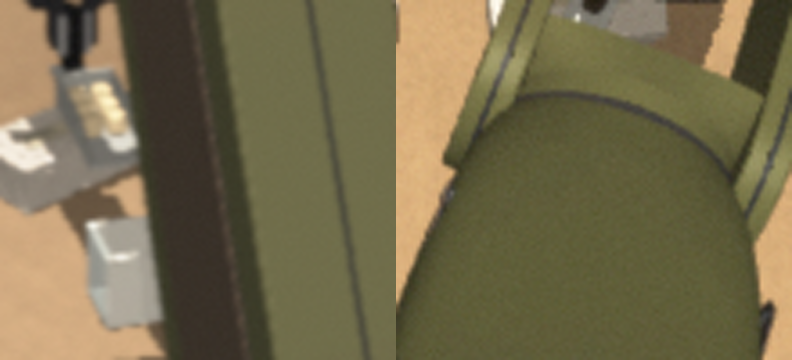

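The scene crop shows the scoop held level with the wax still in it. Its lip corner is at about (90,163) against a predicted (89,165), with the cell just below at (125,270). Now I pour.

```bash
python3 - <<'E'
from h import *
p,r=scoop(LIPP,CYAW,0,-1); env.move_l(p,.08,rot=r)
for a,v in[(5,.06),(10,.06),(14,.03),(18,.025),(22,.03),(26,.03),(30,.03),(34,.03),(37,.02),(39.5,.015)]:
    p,r=scoop(LIPP,CYAW,a,-1); env.move_l(p,v,rot=r); print(a,round(env.current_t(),2),env.current_contact_force().round(2))
env.dwell(.3)
s=env.snapshot("scene"); print(env.current_grip_width(),np.linalg.norm(env.current_contact_force()))
cv2.imwrite("pics/c6.png",crop(s["pixels"],320,140,110,110,5))
E
```

```text
5 8.12 [ 1.18  0.52 -2.82]
10 8.49 [ 0.19 -0.25 -1.76]
14 8.99 [ 0.19  0.81 -1.47]
18 9.57 [-0.68  0.33 -1.98]
22 10.07 [-0.02  0.66 -1.32]
26 10.57 [ 0.64  0.25 -2.16]
30 11.07 [ 0.57  0.05 -1.57]
34 11.57 [ 1.07 -0.68 -1.43]
37 12.12 [ 1.41 -0.25 -1.32]
39.5 12.71 [ 1.02 -0.39 -1.85]
0.01304758747476683 1.2180423251689994
```

View pics/c6.png

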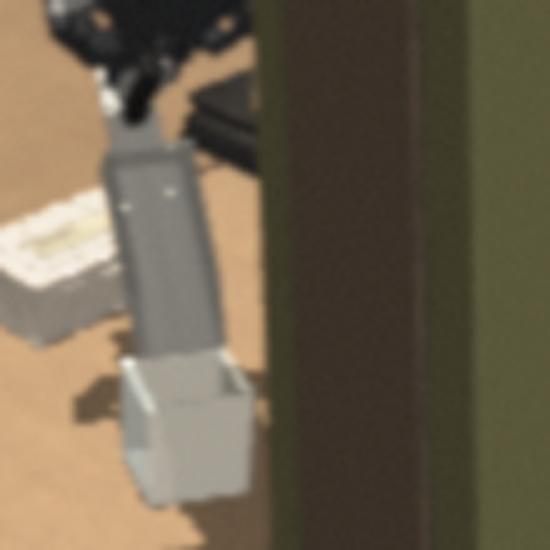

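The channel is empty and its lip sits over the cell; no wax is visible on the bench. Now I return the scoop to its old place.

```bash
python3 - <<'E'
from h import *
for a,dz in[(30,.012),(0,.05)]:
    p,r=scoop(LIPP+[0,0,dz],CYAW,a,-1); env.move_l(p,.12,rot=r)
p,r=scoop(LIP0+[0,0,.10],YS,0,-1); env.move_l(p,.18,rot=r)
env.move_l(p-[0,0,.085],.12)
hit=env.move_l(p-[0,0,.102],.02,max_force=5); print(hit,env.current_position(),env.current_contact_force())
env.dwell(.2); env.set_gripper(.085); env.dwell(.1)
q,_=scoop(LIP0+[0,0,.14],YS,0,-1); env.move_l(q,.2)
c,r=cellpose(CELL,.14,CYAW,-1); env.movep(c-[.0,.0,0],r)   # hover above cell
env.move_j(env.current_qpos()+np.array([.9,0,0,0,0,0]))  # swing aside to look
print(env.current_t())
s=env.snapshot("top");t=env.snapshot("scene")
cv2.imwrite("pics/c7.png",np.hstack([crop(s["pixels"],330,190,120,90,3.6),crop(t["pixels"],325,180,90,90,3.6)]))
cv2.imwrite("pics/top7.png",s["pixels"][:,:,::-1])
E
```

```text
True [ 0.52733529 -0.33190153  0.02531409] [-0.73726594 -0.64758833  4.84281601]
21.2667
```

View pics/c7.png

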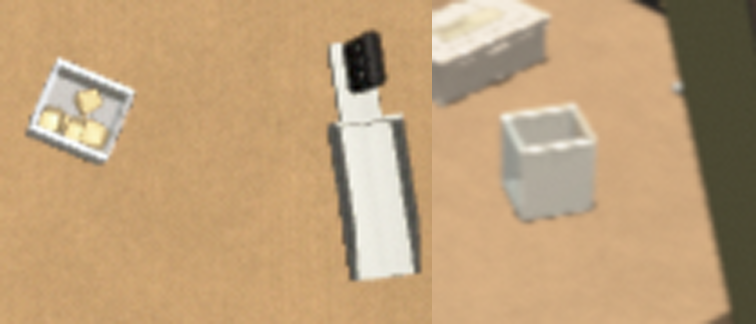

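The top crop shows wax segments inside the cell, whose rim corners (59,58), (134,92), (106,164) and (28,131) have not moved. The scoop lies flat and empty at its old place, and there is no wax on the bench. Now I pick up the cell and take it above the meter.

```bash
sed -i 's/sg,gh=.034/sg,gh=.030/' h.py; python3 - <<'E'
from h import *
c,r=cellpose(CELL,.12,CYAW,-1); env.movep(c,r)
print(env.move_l(c-[0,0,.12],.12,max_force=15),env.current_position())
env.set_gripper(.03); env.dwell(.2); f0=env.current_contact_force(); print(env.current_grip_width(),env.current_grasp_force())
env.move_l(c-[0,0,.09],.06); env.dwell(.2); print(env.current_grip_width(),env.current_contact_force(),f0)
env.move_l(c+[0,0,.07],.15)
m,r=cellpose(MET,.19,MYAW,-1); env.move_l(m,.15,rot=r)
h=env.move_l(m-[0,0,.055],.06,max_force=12); env.dwell(.3)
print(h,env.current_t(),env.current_position(),m,env.current_grip_width())
s=env.snapshot("scene")
b=crop(s["pixels"],130,150,150,150,4); cv2.imwrite("pics/c8.png",b)
z=.135;M=np.array([*MET,0]);Rm=R.from_euler('z',MYAW,degrees=True).as_matrix()
for q in[(x,y,z+h) for x in(-.026,.026) for y in(-.029,.029) for h in(0,.062)]: print(np.round(q,3),((np.array(proj(s,M+Rm@q))-[130,150])*4).round())
E
```

```text
False [ 0.4893628  -0.13287194  0.01149592]
0.05147312131717782 62.88903594017029
0.05104854892676058 [ 0.07726664  0.08578723 -2.2293247 ] [-1.01883011  0.22789773  5.8839123 ]
False 30.9667 [0.61966788 0.24083351 0.14639142] [0.6195 0.2408 0.201 ] 0.05169775744469068
[-0.026 -0.029  0.135] [348. 265.]
[-0.026 -0.029  0.197] [332. 174.]
[-0.026  0.029  0.135] [265. 309.]
[-0.026  0.029  0.197] [246. 215.]
[ 0.026 -0.029  0.135] [295. 236.]
[ 0.026 -0.029  0.197] [278. 147.]
[0.026 0.029 0.135] [213. 277.]
[0.026 0.029 0.197] [192. 185.]
```

View pics/c8.png

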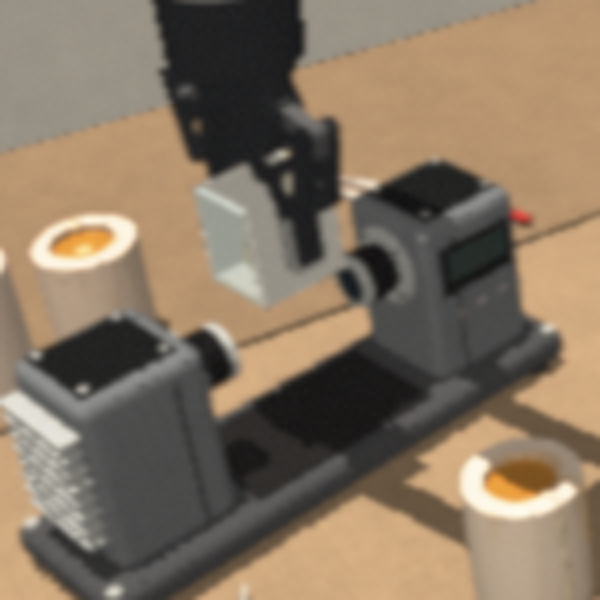

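The cell hangs upright and square above the gap. Its lower near corner at (265,307) agrees with the predicted (265,309), and the tube ends are at about (222,353) and (353,281). I check those against the light path, then descend.

```bash
python3 - <<'E'
from h import *
s=env.snapshot("scene");M=np.array([*MET,0]);Rm=R.from_euler('z',MYAW,degrees=True).as_matrix()
for y in(.044,-.044): print(((np.array(proj(s,M+Rm@[0,y,.105]))-[130,150])*4).round())
m,r=cellpose(MET,.09,MYAW,-1)
h=env.move_l(m,.05,rot=r,max_force=10); env.dwell(.5)
print(h,env.current_t(),env.current_position()-m,env.current_orientation()-r,env.current_grip_width(),env.current_contact_force())
s=env.snapshot("scene"); cv2.imwrite("pics/final.png",s["pixels"][:,:,::-1])
E
```

```text
[226. 347.]
[349. 282.]
False 32.6167 [2.94204573e-05 1.31155112e-05 1.01270446e-04] [-9.95996096e-05 -4.69392831e-05  2.01712620e-04] 0.05147685108871235 [ 0.99520726 -0.19887491 -2.43929174]
```

```bash
python3 -c "
from workcell import env
print(env.current_t(),env.sign_off())"
```

```text
the job is handed in; nothing more can be done
32.6667 None
```

The job is handed in at 32.7 s: the scoop is emptied and back flat in its old place, and the arm holds the cell by its frosted sides, upright and still in the light path; only four or five segments could be seen in the cell, so all six is inferred from the empty scoop and clear bench.

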